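Tip the skewer carton into its refill lane

ROBOT

A 6-joint arm with a two-finger parallel gripper is mounted at the origin on the work surface. World frame = base frame: x ahead of the robot, y to its left, z up, the work surface at z = 0. Lengths are in m, angles in degrees, forces in N, time in s.
With the tool pointing down it reaches from about 0.4 to 0.825 m from the base axis. Payload 7 kg.
Tool frame: the origin (TCP) lies midway between the tips of the shut fingers; the grasp point (between the pads) lies 19 mm behind it (ctrl.grip_point_offset is the distance from the TCP to the grasp point, in m); x points along the fingers, y is the direction in which the jaws open and shut, and the axes are right-handed (so a half turn about x gives the same grasp; the last joint's range is limited). The gripper opens to 88 mm and grips with 3 to 60 N. Pads are 19 mm wide; open, the fingers measure 130 mm over their backs; the gripper's body (78 mm by 193 mm) begins 47 mm behind the grasp point.
Start: joints at [92.195, 20.546, 0.682, 0, -70.136, -16.507], TCP at [0.167, 0.654, 0.227] pointing down, gripper open.
Joint ranges: [-176.03, 176.03], [-82.01, 121.73], [-58.28, 71.71], [-173.87, 95.51], [-174.79, -0.11], [-173.66, 173.66]. Speed limits (degrees/s): [136.94, 136.94, 172.46, 180, 180, 180].

INTERFACE

Orientations are given as [roll, pitch, yaw] about the fixed x, y, z axes, in that order (R = Rz(yaw) Ry(pitch) Rx(roll)).
In Python, from plant import ctrl gives the robot as it stands.
- The arm moves only by the tool drive_tool, never from a script. Its argument "plan" is a list of rows, each a list of 3 entries, a list of its own where there are three numbers: the shift along the tool's x, y, z in m, then the turn, a rotation vector about the tool's x, y, z in degrees, then the opening, from 0 (shut) to 1 (fully open). In form: [[[dx, dy, dz], [wx, wy, wz], grip], ...]. A call has 1 to 20 rows; each row is the pose to reach, as a shift and turn from the pose measured when the call began, along the tool's axes at that moment; what a row does not reach only later rows make up. A row lasts 1/12 s, in which the tool goes at most 41.7 mm and 7.16 degrees, less where a joint would pass 70% of its speed; a pose out of reach is approached as far as the arm can. A call with a gripper value outside its range is refused whole. The fingers move at their own pace and stop on an object; the grip force is fixed at half the most. Time passes only in rows, so rows that repeat a pose let the fingers close. It gives the time, the measured TCP pose, the force and the opening at its end, in the units of the state.
- ctrl.get_obs(): the state, without advancing time (a new reading comes with each control period).
- ctrl.snapshot(name): name is "side" or "top" or "wrist"; returns the picture (480x640x3 uint8, blue, green, red); there is no depth.
- ctrl.get_calibration(name): a dict with "fx", "fy", "cx", "cy" (pixels), "dist_coeffs" ([k1, k2, p1, p2, k3] as OpenCV has them; the pictures are not rectified), "R" (3x3) and "t" (3): a world point X has camera coordinates R X + t. Camera axes: x right, y down, z forward; pixel columns grow to the right and rows downward; lengths in m; the calibration is good to about 2 mm. A picture is of the moment at which its call begins: read the wrist's pose just before it. get_calibration takes no time and is no camera call; for the wrist camera it gives the pose at the moment of the call.
- ctrl.close_job(): hands the job in, once; it reports no verdict.
Trained networks look in the newest picture that a camera, given by its name, has taken for a name from the list of things; names that differ only in an ending like _2 or _b are one class to them, and where a whole thing is asked for, a point or a joint stands for the part that bears it (a point fixed in the world has none). Each returns a list of dicts, best first, with "confidence" (0 to 1); they miss things now and then, are a little off and sometimes report something else, mostly with a low value. They report only what shows in the picture. A call takes as long as a camera call. They do not tell look-alikes from the thing itself.
- ctrl.cut_out(camera, name): "pixels" (480x640 bool, what is visible of it) and "pixel" ([column, row] in pixels, amid what is visible of it).
- ctrl.landmark_of(camera, name): "pixel" ([column, row] in pixels: a listed point, or the origin of a listed thing).
The state is a dict: "clock": time; "joint_pos": joint angles; "qvel": joint speeds; "tau": joint torques, N m; "tool_pos": TCP position; "orientation": TCP orientation; "force": force on the tool from outside, world axes, zero at the start; "moment": the same for the moment, N m; "opening": finger opening in m.
Only numpy, scipy, OpenCV 4.12 (cv2) and the standard library are available. Lean on these libraries where they do the work, as an engineer would, in place of code of your own. Each camera call takes 0.05 s, during which the arm holds its last target. There are 200 camera calls.

TASK

Of the two cartons standing on the refill board, tip the taller one over by pushing it high up with the fingers, so that it falls flat inside the marked lane in front of it, top end towards the metal stop. Then push on its foot end until its top end rests against the stop, still inside the lane lines. Only push: do not lift or carry the carton, and leave the shorter carton and everything else as it stands.

Things in the scene. Friction and masses are not known exactly. Their poses are not given: they have to be found in the camera images.
- board: Fixed flat dark board, 360 x 330 mm, 4 mm thick, lying on the counter; origin at the centre of its underside; +x points roughly to the robot's right (world -y). Two lanes run side by side along its +x, centred at its y = +80 and -80 mm: rectangles drawn in thin flat white lines, 136 mm wide inside, from x = -95 to x = +160 mm, where they end at the stop.
- stop (a point): Middle of the upper edge of the stop's near face (board x = 160 mm, y = 0, 34 mm above the counter). The stop is a fixed aluminium bar, 16 mm thick, across the far end of both lanes; axes as the board's.
- carton: The taller cardboard carton, 200 mm tall, 60 mm thick (its x), 100 mm wide (its y), 0.25 to 0.5 kg, standing loose at the open end of one lane (either one); origin at the centre of its underside, z towards its top, x along the lane towards the stop within 3 degrees. Its origin stands at board x about -120 to -100 mm: once fallen forward its top end is still 25 to 55 mm short of the stop.
- carton_top (a point): Centre of the top face of the taller carton, 200 mm above its underside centre.
- short_carton: The shorter carton, the same cardboard, 110 mm tall, 60 mm thick (its x) by 100 mm wide (its y), standing in the other lane beside the tall one; to be left standing. Origin at the centre of its underside.
- can: Steel can with a paper label, diameter 66 mm, height 90 mm, standing on the counter beyond the stop; origin at its underside centre. Leave alone.
- shaker: Clear spice jar with a steel cap, diameter 48 mm, height 110 mm, standing on the counter beyond the stop; origin at its underside centre. Leave alone.
- sauce: Amber sauce bottle, diameter 60 mm, height 190 mm; origin at its underside centre. Leave alone.
- bowl: White bowl, diameter 120 mm, height 50 mm; origin at its underside centre. Leave alone.
- skewer_cup: Steel cup of bamboo skewers, diameter 72 mm, 185 mm tall with the skewers; origin at its underside centre. Leave alone.
- spatula: Spatula lying on the counter to the robot's left, long axis its x. Leave alone.
Things that resemble listed ones, but are neither listed nor needed, are in the scene too. What is shaped like the short_carton but red is not meant. Leave any turquoise look-alike of the carton alone.

How it is judged:
By the outcome, as a careful person would: the job done as asked, in the order asked, and still so for the second after the job is handed in, with the robot touching nothing.
It also fails if it takes over 48 s, if anything falls off the work surface, if the arm or the gripper's body presses on something with over 40 N, if the wrist force passes 120 N, or if a joint passes its speed limit or range.

## Working session

There is one attempt and no reset: what is moved stays moved. The work goes in short steps, Python scripts to look and compute and a tool call to move; the robot and the scene stay as the last step left them, time stands still between calls to the robot, and variables do not carry over. Pictures are saved under pics/ and viewed, about 8 in all and at most 12, crops included, and the job is handed in when it is done.

Besides the shell and the picture viewer there is one more tool, called as a command line: name --argument value ..., lists and objects as JSON in quotes. drive_tool: Moves the arm, as the interface text tells. Its arguments: {"type":"object","properties":{"plan":{"type":"array","items":{"type":"array"}}},"required":["plan"]}

```bash
mkdir -p pics; ls
cat > h.py <<'E'
import numpy as np, cv2
from plant import ctrl
def cal(n):
    c=ctrl.get_calibration(n); K=np.array([[c["fx"],0,c["cx"]],[0,c["fy"],c["cy"]],[0,0,1.]])
    return K,np.array(c["dist_coeffs"],float),np.array(c["R"],float).reshape(3,3),np.array(c["t"],float).ravel()
def ray(C,px,z):
    K,d,R,t=C; u=cv2.undistortPoints(np.array([[px]],float),K,d)[0,0]
    o=-R.T@t; v=R.T@np.array([u[0],u[1],1]); return o+v*(z-o[2])/v[2]
def proj(C,X):
    K,d,R,t=C; return cv2.projectPoints(np.array(X,float).reshape(-1,1,3),cv2.Rodrigues(R)[0],t,K,d)[0][:,0]
E
python3 - <<'E'
from h import *
o=ctrl.get_obs(); print({k:np.round(v,3).tolist() for k,v in o.items()})
ims=[]
for n in("top","side"):
    im=ctrl.snapshot(n); cv2.imwrite(f"pics/{n}0.png",im)
    C=cal(n); print(n,C[2].round(3).tolist(),(-C[2].T@C[3]).round(3))
    for k in("board","stop","carton","carton_top","short_carton"):
        print(k,[(round(r["confidence"],2),np.round(r["pixel"],1).tolist()) for r in ctrl.landmark_of(n,k)])
E
```

```text
pics
{'clock': 0.0, 'joint_pos': [92.195, 20.592, 0.633, -0.024, -70.135, -16.508], 'qvel': [0.053, -0.028, 0.11, -0.035, -0.082, -0.001], 'tau': [-0.0, -58.272, 29.305, 6.997, 0.007, -0.0], 'tool_pos': [0.167, 0.654, 0.226], 'orientation': [93.223, 89.904, -101.098], 'force': [-0.486, 0.138, -0.654], 'moment': [0.03, 0.039, -0.027], 'opening': 0.087}
top [[-0.006, -1.0, -0.003], [-0.986, 0.006, -0.167], [0.167, 0.002, -0.986]] [0.314 0.021 1.195]
board [(0.57, [302.9, 221.1])]
stop [(0.61, [362.3, 234.2])]
carton [(0.69, [267.5, 184.4])]
carton_top [(0.93, [158.5, 233.0]), (0.68, [260.3, 155.4])]
short_carton [(0.71, [251.8, 241.9]), (0.67, [202.9, 343.2])]
side [[0.995, -0.102, 0.014], [-0.05, -0.598, -0.8], [0.09, 0.795, -0.6]] [ 0.338 -1.344  1.149]
board [(0.79, [335.9, 263.9])]
stop [(0.81, [329.0, 293.0])]
carton [(0.91, [363.7, 244.6]), (0.64, [306.8, 211.3])]
carton_top [(0.93, [373.7, 191.9]), (0.64, [309.5, 155.9]), (0.39, [363.3, 245.5])]
short_carton [(0.83, [313.1, 238.8]), (0.71, [237.2, 223.2]), (0.48, [357.1, 325.7])]
```

View pics/top0.png

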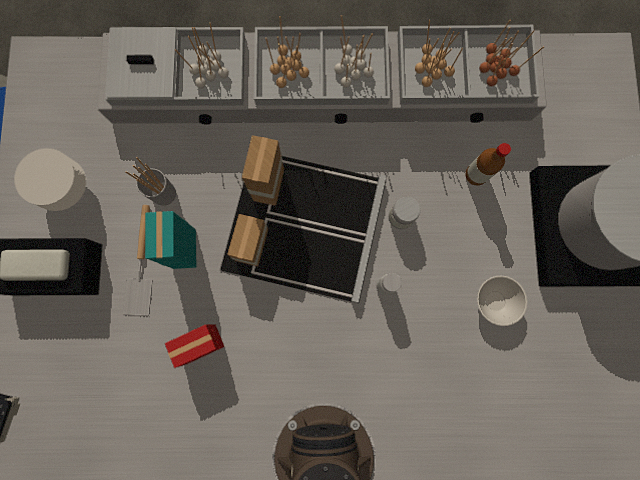

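View pics/side0.png

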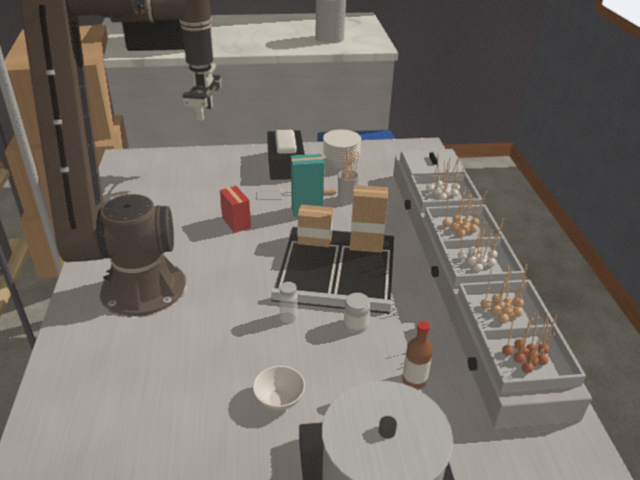

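Candidates for the carton: the tall brown one (top 262,165; side 369,220), the turquoise look-alike (top 170,238; side 308,185), and the short brown one (top 247,240). The red one (top 193,345) looks like the short carton. I choose the tall brown one, in the lane farther from the robot, and check it in a crop.

```bash
cat > fit.py <<'E'
from h import *
from scipy.optimize import minimize
def box(p,h,z0=.004,tx=.06,wy=.1):
    x,y,a=p; c,s=np.cos(a),np.sin(a)
    return [[x+c*u-s*v,y+s*u+c*v,z0+w] for u in(-tx/2,tx/2) for v in(-wy/2,wy/2) for w in(0,h)]
def hull(C,P,S=4):
    m=np.zeros((480*S,640*S),np.uint8)
    cv2.fillConvexPoly(m,cv2.convexHull(((proj(C,P)+.5)*S).round().astype(np.int32)),1); return cv2.resize(m.astype(np.float32),(640,480),interpolation=cv2.INTER_AREA)
def fitbox(masks,h,p0):
    def f(q):
        e=0
        for C,m in masks:
            a=hull(C,box((q[0],q[1],q[2]*10),h)); e+=np.minimum(a,m).sum()/np.maximum(a,m).sum()
        return -e/len(masks)
    s=np.array([[0,0,0],[.02,0,0],[0,.02,0],[0,0,.02]])
    q0=np.array([p0[0],p0[1],p0[2]/10]); r=minimize(f,q0,method="Nelder-Mead",options=dict(initial_simplex=q0+s,xatol=1e-4,fatol=1e-5,maxiter=200))
    return r.x[0],r.x[1],r.x[2]*10,-r.fun
E
python3 - <<'E'
from fit import *
for nm,h,pt,ps in(("carton",.2,(265,175),(369,220)),("short_carton",.11,(247,240),(315,227))):
    M=[]
    for n,p in(("top",pt),("side",ps)):
        ctrl.snapshot(n)
        r=min(ctrl.cut_out(n,nm),key=lambda r:np.hypot(*(np.array(r["pixel"])-p)))
        M.append((cal(n),r["pixels"].astype(np.float32))); print(nm,n,round(r["confidence"],2),np.round(r["pixel"]),r["pixels"].sum())
    x=ray(M[0][0],pt,h*.6)
    print("both",np.round(fitbox(M,h,(x[0],x[1],-np.pi/2-.2)),4))
    for m in M: print(np.round(fitbox([m],h,(x[0],x[1],-np.pi/2-.2)),4))
im=cv2.imread("pics/top0.png")[125:310,200:400]
cv2.imwrite("pics/crop.png",cv2.resize(im,None,fx=3.2,fy=3.2,interpolation=cv2.INTER_CUBIC))
E
```

```text
carton top 0.67 [263. 172.] 2193
carton side 0.63 [367. 220.] 2204
both [ 0.668   0.1402 -1.7939  0.9601]
[ 0.6696  0.1401 -1.7831  0.9675]
[ 0.6667  0.1388 -1.7972  0.9623]
short_carton top 0.74 [249. 241.] 1500
short_carton side 0.58 [314. 225.] 1359
both [ 0.5108  0.1813 -1.8329  0.9525]
[ 0.5125  0.1815 -1.8283  0.9733]
[ 0.509   0.18   -1.7951  0.9583]
```

View pics/crop.png

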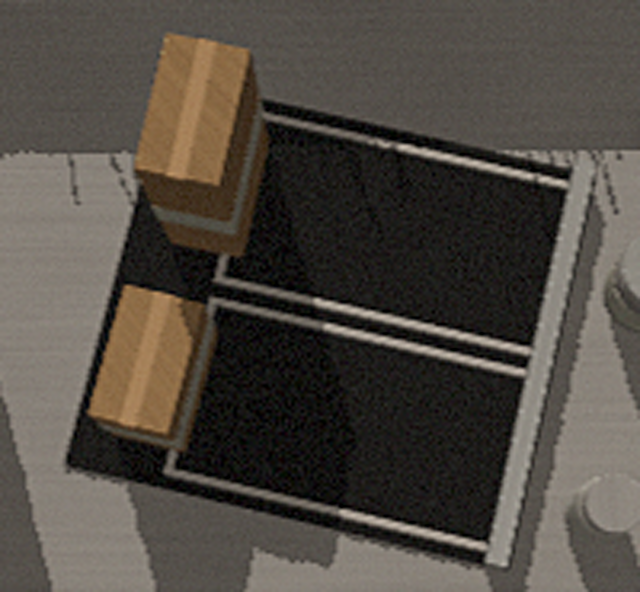

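The crop shows the tall brown carton at full-picture (263,172) in the far lane, and the short one at (249,241). The lane corners read crop (218,283), (210,298) and (168,472), and the lane lines run right to the stop. Next I fit the board pose.

Run:
```python
from fit import *
from scipy.optimize import least_squares
C=cal("top")
L=[((265,118),149),((565,184),149),((400,148),149),((228,284),11),((528,352),11),((375,318),11),((212,300),-11),((525,371),-11),((172,471),-149),((485,548),-149)]
X=[((170,465),-96),((190,400),-96),((220,270),-96)]
f=lambda p:ray(C,(p[0]/3.2+200-.34,p[1]/3.2+125-.34),.004)[:2]
def res(q):
    c,s=np.cos(q[2]),np.sin(q[2])
    def loc(p): d=f(p)-q[:2]; return c*d[0]+s*d[1],-s*d[0]+c*d[1]
    return [loc(p)[1]*1e3-y for p,y in L]+[loc(p)[0]*1e3-x for p,x in X]
r=least_squares(res,[.6,.05,-1.8]); q=r.x; print(q.round(4),np.degrees(q[2]).round(2),np.round(r.fun,1))
c,s=np.cos(q[2]),np.sin(q[2])
for nm,p in(("carton",(.668,.1402,-1.7939)),("short",(.5108,.1813,-1.8329)),):
    d=np.array(p[:2])-q[:2]; print(nm,(c*d[0]+s*d[1])*1e3,(-s*d[0]+c*d[1])*1e3,np.degrees(p[2]-q[2]))
for n in("top","side"):
    C2=cal(n); im=cv2.imread(f"pics/{n}0.png")
    w=lambda u,v,z:[q[0]+c*u-s*v,q[1]+s*u+c*v,z]
    for x0,y0,x1,y1 in((-95,12,160,148),(-95,-148,160,-12),(-180,-165,180,165)):
        P=[w(a/1e3,b/1e3,.004) for a,b in((x0,y0),(x1,y0),(x1,y1),(x0,y1))]
        cv2.polylines(im,[(proj(C2,P)*8).round().astype(np.int32)],True,(0,255,0),1,cv2.LINE_AA,3)
    P=[w(.16,-.165,.034),w(.16,.165,.034)]; cv2.polylines(im,[(proj(C2,P)*8).round().astype(np.int32)],False,(0,0,255),1,cv2.LINE_AA,3)
    for p,h in(((.668,.1402,-1.7939),.2),((.5108,.1813,-1.8329),.11)):
        B=box(p,h);cv2.polylines(im,[(cv2.convexHull(proj(C2,B).astype(np.float32))*8).round().astype(np.int32)],True,(255,0,255),1,cv2.LINE_AA,3)
    cr=im[120:320,200:400] if n=="top" else im[170:320,255:405]
    cr=cv2.resize(cr,(400,400) if 1 else 0,interpolation=cv2.INTER_CUBIC); ims=cr if n=="top" else np.hstack([ims,cr])
cv2.imwrite("pics/ov.png",ims)
```

```text
[ 0.5645  0.0477 -1.8076] -103.57 [ 1.2  2.3  1.5 -3.2 -2.6 -3.4  3.1  3.8 -0.1 -2.7 -0.8  1.7 -0.9]
carton -114.14646907061477 78.87873486774288 0.7862457702001587
short -117.21721295372373 -83.5762451482737 -1.4482896308100475
```

View pics/ov.png

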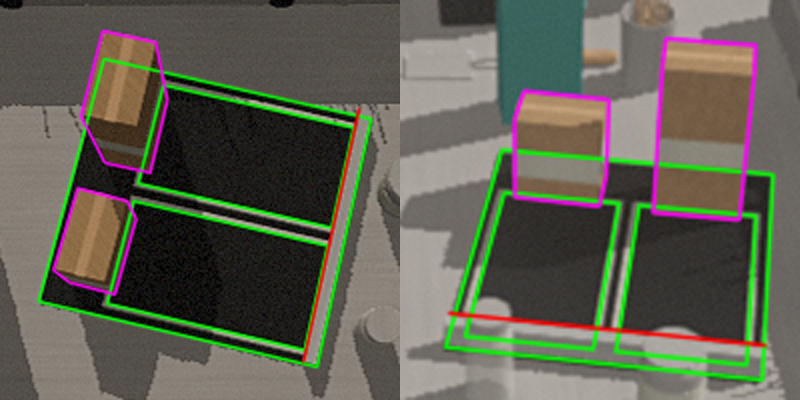

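```bash
cat >> h.py <<'E'
from scipy.spatial.transform import Rotation as Ro
BP=(.5645,.0477,-1.8076)
def w(u,v,z):
    c,s=np.cos(BP[2]),np.sin(BP[2]); return np.array([BP[0]+c*u-s*v,BP[1]+s*u+c*v,z])
def b(X):
    c,s=np.cos(BP[2]),np.sin(BP[2]); d=np.array(X[:2])-BP[:2]; return np.array([c*d[0]+s*d[1],-s*d[0]+c*d[1],X[2]])
def pose():
    o=ctrl.get_obs(); return o,np.array(o["tool_pos"]),Ro.from_euler("xyz",o["orientation"],degrees=True)
def rel(target,yaw=0,sign=1):
    """shift/turn to world target, tool down, jaws along sign*board y (turned by yaw deg)"""
    o,p,R=pose(); a=BP[2]+np.radians(yaw); y=sign*np.array([-np.sin(a),np.cos(a),0]); x=np.array([0,0,-1.])
    T=Ro.from_matrix(np.c_[x,y,np.cross(x,y)])
    return R.inv().apply(np.array(target)-p).round(4),(R.inv()*T).as_rotvec(degrees=True).round(2)
E
python3 - <<'E'
from h import *
o,p,R=pose(); print(R.as_matrix().round(3).tolist(),b(p))
for s in(1,-1): print(s,rel(w(-.215,.079,.33),.8,s))
print("up",rel(p+[0,0,.1])[0])
C=cal("top")
for k in("skewer_cup","sauce","can","shaker"):
    for r in ctrl.landmark_of("top",k)[:1]: print(k,r["confidence"],b(ray(C,r["pixel"],0)).round(3))
for px in((165,235),(195,266),(150,210)): print("turq",b(ray(C,px,.2 if px[0]!=195 else 0)).round(3))
E
```

```text
[[0.0, -0.247, -0.969], [-0.0, -0.969, 0.247], [-1.0, -0.0, -0.0]] [-0.496119   -0.52875385  0.22656296]
1 (array([-0.1034,  0.2732, -0.6113]), array([-91.54,  -0.  ,  -0.  ]))
-1 (array([-0.1034,  0.2732, -0.6113]), array([88.46, -0.  ,  0.  ]))
up [-0.1 -0.  -0. ]
skewer_cup 0.57 [-0.373  0.004  0.   ]
sauce 0.6 [0.405 0.234 0.   ]
can 0.9 [0.233 0.071 0.   ]
shaker 0.36 [-0.113 -0.085  0.   ]
turq [-0.268 -0.13   0.2  ]
turq [-0.243 -0.168  0.   ]
turq [-0.315 -0.085  0.2  ]
```

drive_tool --plan '[[[-0.04,0,0],[0,0,0],0.45],[[-0.08,0.01,-0.02],[7,0,0],0.45],[[-0.103,0.03,-0.06],[14,0,0],0.45],[[-0.103,0.273,-0.611],[88.5,0,0],0.45],[[-0.103,0.273,-0.611],[88.5,0,0],0.45],[[-0.103,0.273,-0.611],[88.5,0,0],0.45],[[-0.103,0.273,-0.611],[88.5,0,0],0.45],[[-0.103,0.273,-0.611],[88.5,0,0],0.45],[[-0.103,0.273,-0.611],[88.5,0,0],0.45],[[-0.103,0.273,-0.611],[88.5,0,0],0.45],[[-0.103,0.273,-0.611],[88.5,0,0],0.45],[[-0.103,0.273,-0.611],[88.5,0,0],0.45],[[-0.103,0.273,-0.611],[88.5,0,0],0.45],[[-0.103,0.273,-0.611],[88.5,0,0],0.45],[[-0.103,0.273,-0.611],[88.5,0,0],0.45],[[-0.103,0.273,-0.611],[88.5,0,0],0.45],[[-0.103,0.273,-0.611],[88.5,0,0],0.45],[[-0.103,0.273,-0.611],[88.5,0,0],0.45],[[-0.103,0.273,-0.611],[88.5,0,0],0.45],[[-0.103,0.273,-0.611],[88.5,0,0],0.45]]'

```text
clock: 2.87
tool_pos: [0.6926, 0.2367, 0.3282]
orientation: [133.5, 89.9, -149.5]
force: [-1.3, 0.3, 0.2]
opening: 0.0395
```

Run:
```python
from h import *
o,p,R=pose(); print(o["clock"],p,b(p).round(4),o["opening"],np.round(o["joint_pos"],1),rel(w(-.215,.079,.17),.8,-1))
cv2.imwrite("pics/wrist1.png",ctrl.snapshot("wrist"))
C=cal("wrist"); print((-C[2].T@C[3]).round(3),[(round(r["confidence"],2),np.round(r["pixel"],1).tolist(),b(ray(C,r["pixel"],.204)).round(4).tolist()) for r in ctrl.landmark_of("wrist","carton_top")])
```

```text
2.8667 [0.69259895 0.23667969 0.3282401 ] [-0.2138  0.0802  0.3282] 0.039544134441522535 [ 34.1  24.1  18.9  -0.  -84.9 -47. ] (array([0.1582, 0.001 , 0.0014]), array([-0.22, -0.06, -0.07]))
[0.675 0.165 0.487] [(0.93, [611.1, 319.9], [-0.2795, -0.1312, 0.204]), (0.72, [323.2, 70.0], [-0.1127, 0.0804, 0.204])]
```

The wrist view puts the carton top at board (-113, 80) mm, which agrees with the fit. Next I lower the open fingers behind it and push at about 170 mm height.

drive_tool --plan '[[[0.04,0.001,0],[0,0,0],0.45],[[0.08,0.001,0],[0,0,0],0.45],[[0.12,0.001,0],[0,0,0],0.45],[[0.158,0.001,0],[0,0,0],0.45],[[0.158,0.001,-0.01],[0,0,0],0.45],[[0.158,0.001,-0.03],[0,0,0],0.45],[[0.158,0.001,-0.05],[0,0,0],0.45],[[0.158,0.001,-0.057],[0,0,0],0.45],[[0.158,0.001,-0.064],[0,0,0],0.45],[[0.158,0.001,-0.071],[0,0,0],0.45],[[0.158,0.001,-0.078],[0,0,0],0.45],[[0.158,0.001,-0.085],[0,0,0],0.45],[[0.158,0.001,-0.085],[0,0,0],0.45]]'

```text
clock: 4.05
tool_pos: [0.6711, 0.1547, 0.1717]
orientation: [119.4, 90.0, -163.5]
force: [0.2, -0.2, 0.3]
opening: 0.0397
```

Run:
```python
from h import *
o,p,R=pose(); print(o["clock"],b(p).round(4),o["force"],rel(w(-.088,.08,.17),.8,-1))
im=ctrl.snapshot("side"); cv2.imwrite("pics/s2.png",cv2.resize(im[60:320,220:480],(600,600),interpolation=cv2.INTER_CUBIC))
```

```text
4.05 [-0.129   0.0785  0.1717] [ 0.15301133 -0.22529989  0.33422876] (array([ 0.0017, -0.001 , -0.041 ]), array([-0.1 , -0.01, -0.02]))
```

View pics/s2.png

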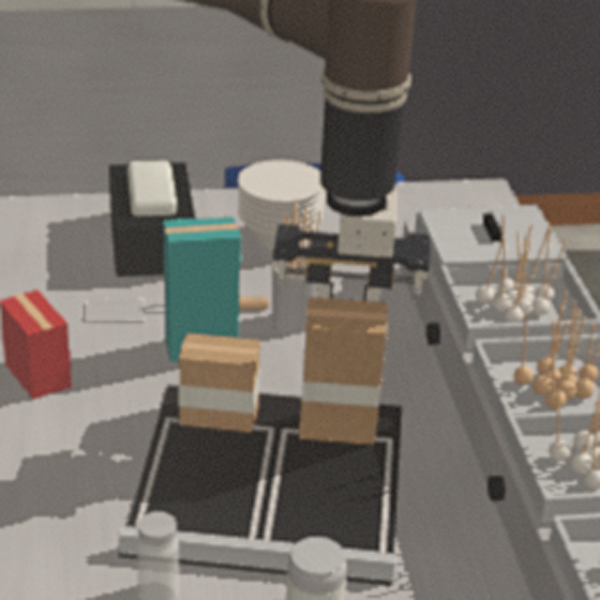

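The gripper is behind the tall carton, whose foot is unmoved at side pixel (350,249). The fingers are centred on it and the short carton is untouched. I keep pushing.

drive_tool --plan '[[[0.002,-0.001,-0.007],[0,0,0],0.45],[[0.002,-0.001,-0.014],[0,0,0],0.45],[[0.002,-0.001,-0.021],[0,0,0],0.45],[[0.002,-0.001,-0.026],[0,0,0],0.45],[[0.002,-0.001,-0.03],[0,0,0],0.45],[[0.002,-0.001,-0.034],[0,0,0],0.45],[[0.002,-0.001,-0.038],[0,0,0],0.45],[[0.002,-0.001,-0.038],[0,0,0],0.45]]'

```text
clock: 4.77
tool_pos: [0.6636, 0.1172, 0.1696]
orientation: [114.2, 90.0, -168.7]
force: [0.1, 0.4, 0.0]
opening: 0.0397
```

Run:
```python
from h import *
o,p,R=pose(); print(o["clock"],b(p).round(4),o["force"])
im=ctrl.snapshot("side"); cv2.imwrite("pics/s3.png",cv2.resize(im[60:320,220:480],(600,600),interpolation=cv2.INTER_CUBIC))
```

```text
4.7667 [-0.0908  0.08    0.1696] [0.11396918 0.42884356 0.04880853]
```

View pics/s3.png

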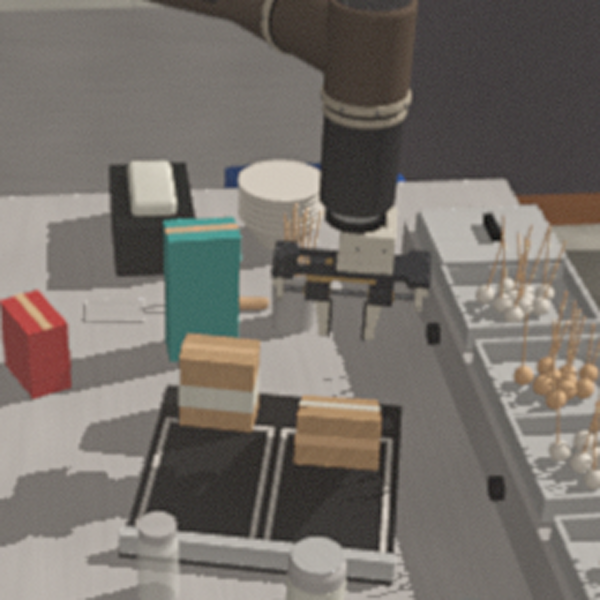

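The carton has left the fingers and is mid-fall into its lane (crop 337,435), and the short carton is still standing. I back off and let it settle.

drive_tool --plan '[[[0,0,0.02],[0,0,0],0.45],[[0,0,0.04],[0,0,0],0.45],[[0,0,0.055],[0,0,0],0.45],[[0,0,0.055],[0,0,0],0.45],[[0,0,0.055],[0,0,0],0.45],[[0,0,0.055],[0,0,0],0.45],[[0,0,0.055],[0,0,0],0.45],[[0,0,0.055],[0,0,0],0.45],[[0,0,0.055],[0,0,0],0.45],[[0,0,0.055],[0,0,0],0.45]]'

```text
clock: 5.65
tool_pos: [0.676, 0.1708, 0.1697]
orientation: [89.8, 90.0, 166.9]
force: [-0.2, -0.3, 0.3]
opening: 0.0394
```

```bash
cat > lying.py <<'E'
from fit import *
# lying carton: box centre (x,y), 200 long along x, 100 wide, 60 high; report ends in board frame
def run(tag):
    o,p,R=pose(); print(o["clock"],b(p).round(4),np.round(o["force"],1))
    M=[];ims=[]
    for n in("top","side"):
        im=ctrl.snapshot(n); C=cal(n); px=proj(C,[w(.03,.08,.064)])[0]
        r=ctrl.cut_out(n,"carton")
        r=[a for a in r if np.hypot(*(a["pixel"]-px))<40]
        if r: M.append((C,r[0]["pixels"].astype(np.float32)))
        x,y=(200,120) if n=="top" else (255,170); s=200 if n=="top" else 150
        ims.append(cv2.resize(im[y:y+s,x:x+s],(400,400),interpolation=cv2.INTER_CUBIC))
    cv2.imwrite(f"pics/{tag}.png",np.hstack(ims))
    def f(q,MM):
        e=0
        for C,m in MM:
            a=hull(C,box((q[0],q[1],q[2]*10),.06,tx=.2)); e+=np.minimum(a,m).sum()/np.maximum(a,m).sum()
        return -e/len(MM)
    c=w(.016,.08,0); q0=np.array([c[0],c[1],BP[2]/10]); s=np.array([[0,0,0],[.02,0,0],[0,.02,0],[0,0,.01]])
    for MM in [M]+[[m] for m in M]:
        r=minimize(f,q0,args=(MM,),method="Nelder-Mead",options=dict(initial_simplex=q0+s,xatol=1e-4,fatol=1e-5,maxiter=200))
        k=b([*r.x[:2],0]); print("centre mm",(k*1e3).round(1)[:2],"foot",round(k[0]*1e3-100,1),"top",round(k[0]*1e3+100,1),"yaw",np.degrees(r.x[2]*10-BP[2]).round(2),"iou",round(-r.fun,3))
E
python3 -c "
from lying import *
run('l1'); print(rel(w(-.13,.08,.17),0,-1),rel(w(-.13,.08,.045),0,-1))"
```

```text
5.65 [-0.1459  0.0795  0.1697] [-0.2 -0.3  0.3]
centre mm [19.4 82.6] foot -80.6 top 119.4 yaw 0.64 iou 0.958
centre mm [19.6 83.9] foot -80.4 top 119.6 yaw 1.4 iou 0.972
centre mm [18.9 81. ] foot -81.1 top 118.9 yaw 1.04 iou 0.964
(array([-0.0004, -0.0003, -0.016 ]), array([ 0.66, -0.  , -0.02])) (array([ 0.1246, -0.0004, -0.016 ]), array([ 0.66, -0.  , -0.02]))
```

View pics/l1.png

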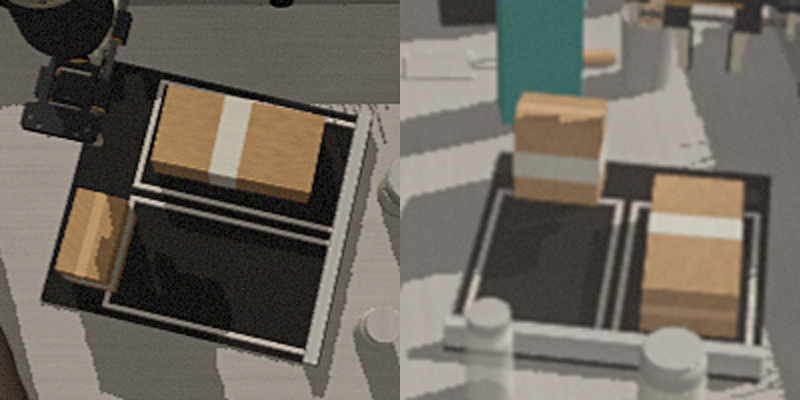

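The carton lies flat inside the lane, with its top end about 40 mm short of the stop at (330,140) in the left half. The short carton is still standing. Next I lower behind the foot end and push.

drive_tool --plan '[[[0.03,-0.003,-0.01],[0.7,0,0],0.45],[[0.07,-0.003,-0.018],[0.7,0,0],0.45],[[0.105,-0.003,-0.02],[0.7,0,0],0.45],[[0.125,-0.003,-0.02],[0.7,0,0],0.45],[[0.125,-0.003,-0.02],[0.7,0,0],0.45],[[0.125,-0.003,-0.03],[0.7,0,0],0.45],[[0.125,-0.003,-0.042],[0.7,0,0],0.45],[[0.125,-0.003,-0.05],[0.7,0,0],0.45],[[0.125,-0.003,-0.055],[0.7,0,0],0.45],[[0.125,-0.003,-0.06],[0.7,0,0],0.45],[[0.125,-0.003,-0.065],[0.7,0,0],0.45],[[0.125,-0.003,-0.07],[0.7,0,0],0.45],[[0.125,-0.003,-0.075],[0.7,0,0],0.45],[[0.125,-0.003,-0.08],[0.7,0,0],0.45],[[0.125,-0.003,-0.085],[0.7,0,0],0.45],[[0.125,-0.003,-0.085],[0.7,0,0],0.45]]'

```text
clock: 7.18
tool_pos: [0.6614, 0.0879, 0.0464]
orientation: [-52.5, 89.8, 23.9]
force: [1.7, 2.4, 1.8]
opening: 0.0394
```

```bash
python3 -c "
from lying import *
run('l2')"
```

```text
7.1833 [-0.0618  0.0848  0.0464] [1.7 2.4 1.8]
centre mm [48.8 81.4] foot -51.2 top 148.8 yaw -0.05 iou 0.869
centre mm [55.  82.9] foot -45.0 top 155.0 yaw 0.36 iou 0.898
centre mm [27.2 80. ] foot -72.8 top 127.2 yaw -0.05 iou 0.878
```

drive_tool --plan '[[[0,0,-0.003],[0,0,0],0.45],[[0,0,-0.006],[0,0,0],0.45],[[0,0,-0.006],[0,0,0],0.45]]'

```text
clock: 7.63
tool_pos: [0.6591, 0.082, 0.0452]
orientation: [-50.5, 89.9, 26.0]
force: [0.6, 3.1, 3.0]
opening: 0.0395
```

drive_tool --plan '[[[0,0,-0.002],[0,0,0],0.45],[[0,0,-0.003],[0,0,0],0.45],[[0,0,-0.003],[0,0,0],0.45]]'

```text
clock: 7.88
tool_pos: [0.6584, 0.079, 0.0452]
orientation: [-47.4, 89.9, 29.0]
force: [2.3, 4.3, 3.1]
opening: 0.0394
```

drive_tool --plan '[[[0,0,-0.002],[0,0,0],0.45],[[0,0,-0.003],[0,0,0],0.45],[[0,0,-0.003],[0,0,0],0.45]]'

```text
clock: 8.13
tool_pos: [0.6576, 0.0761, 0.0452]
orientation: [-48.0, 89.9, 28.5]
force: [1.3, 4.1, 4.6]
opening: 0.0395
```

drive_tool --plan '[[[0,0,-0.002],[0,0,0],0.45],[[0,0,-0.002],[0,0,0],0.45]]'

```text
clock: 8.3
tool_pos: [0.6579, 0.0753, 0.0453]
orientation: [-36.1, 89.8, 40.3]
force: [2.2, 9.4, 0.9]
opening: 0.0396
```

```bash
python3 -c "
from lying import *
run('l3')"
```

```text
8.3 [-0.0487  0.0843  0.0453] [2.2 9.4 0.9]
centre mm [60.7 81.5] foot -39.3 top 160.7 yaw -0.48 iou 0.853
centre mm [73.1 82.8] foot -26.9 top 173.1 yaw -0.06 iou 0.897
centre mm [33.7 79.3] foot -66.3 top 133.7 yaw 0.04 iou 0.862
```

View pics/l3.png

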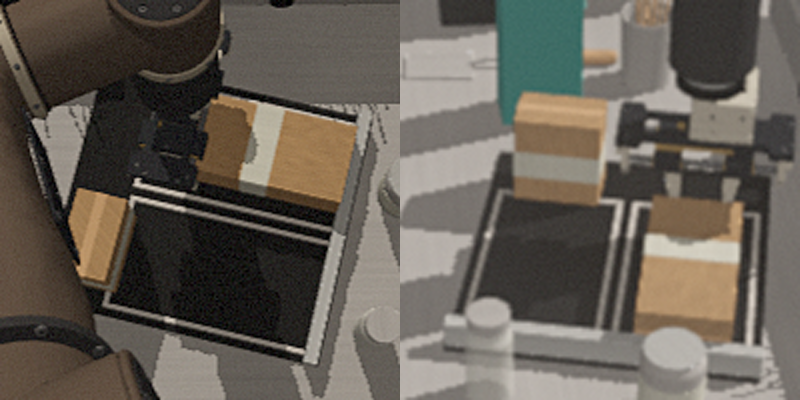

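The top end now meets the stop at left-half (355,170), and the force rose to 9 N with the motion stalled. One more small push will confirm it and square the end up.

drive_tool --plan '[[[0,0,-0.002],[0,0,0],0.45],[[0,0,-0.002],[0,0,0],0.45]]'

```text
clock: 8.67
tool_pos: [0.6579, 0.0752, 0.0453]
orientation: [-28.7, 89.7, 47.7]
force: [1.7, 11.7, 2.4]
opening: 0.0393
```

Stalled at 11.7 N, so the carton rests on the stop. Next I back off straight and rise.

drive_tool --plan '[[[0,0,0.015],[0,0,0],0.45],[[0,0,0.035],[0,0,0],0.45],[[0,0,0.045],[0,0,0],0.45],[[-0.04,0,0.045],[0,0,0],0.45],[[-0.08,0,0.05],[0,0,0],0.45],[[-0.12,0,0.06],[0,0,0],0.45],[[-0.16,0,0.08],[0,0,0],0.45],[[-0.2,0,0.1],[0,0,0],0.45],[[-0.24,0,0.13],[0,0,0],0.45],[[-0.24,0,0.15],[0,0,0],0.45],[[-0.24,0,0.15],[0,0,0],0.45]]'

```text
clock: 9.58
tool_pos: [0.6938, 0.2249, 0.2897]
orientation: [-41.2, 89.4, 35.4]
force: [-0.5, -0.1, -0.9]
opening: 0.0396
```

```bash
python3 -c "
from lying import *
run('l4')"
```

```text
9.5833 [-0.2026  0.0841  0.2897] [-0.5 -0.1 -0.9]
centre mm [60.6 81.6] foot -39.4 top 160.6 yaw -0.67 iou 0.879
centre mm [60.8 82.5] foot -39.2 top 160.8 yaw -0.07 iou 0.973
centre mm [28.2 79.8] foot -71.8 top 128.2 yaw 0.08 iou 0.819
```

View pics/l4.png

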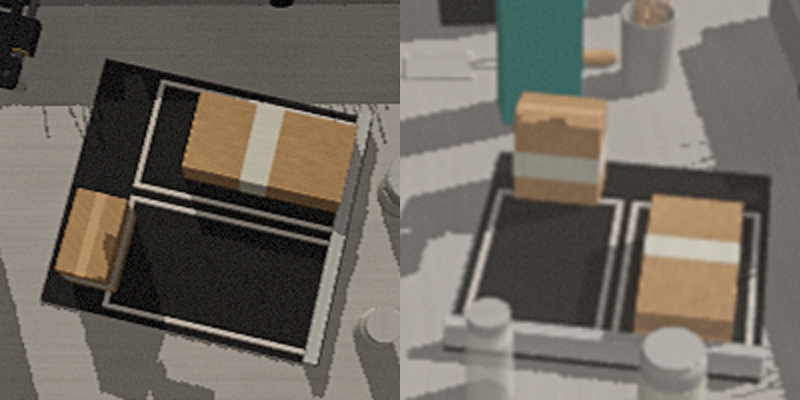

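The carton lies flat inside its lane with its top end on the stop (left half 350,160). The short carton stands where it was.

```bash
python3 -c "
from plant import ctrl
print(ctrl.close_job())"
```

```text
the job is handed in; nothing more can be done
None
```

I tipped the tall brown carton into its lane with a high push of the fingers, pushed its foot end until the top end met the stop, backed clear, and handed the job in. The clock stood at about 9.6 s.

**Last checks**
- **Against the stop:** the top-camera fit (overlap 0.97) puts the top end at board x ≈ 161 mm, with the stop at 160 mm. During the final push the arm stalled at about 12 N, the highest force I read.
- **Inside the lane:** the carton's centre is at board y ≈ 82 mm with a yaw of about 0°, which leaves roughly 15 mm to the lane lines on each side.
- **Other things:** the short carton, the turquoise look-alike, and the can and jar beyond the stop look unmoved in the last pictures. I did not re-measure them, and the sauce bottle, bowl and red box were outside the final crops.

**One check disagreed:** the side-camera fit gave the top end at about 128 mm, with a poor overlap of 0.82. I put this down to the stop and can hiding the carton's end in that view. The side picture itself shows the carton against the stop.

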